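Set the road and clear the signal on an interlocked lever frame

ROBOT

A 6-joint arm with a two-finger parallel gripper is mounted at the origin on the work surface. World frame = base frame: x ahead of the robot, y to its left, z up, the work surface at z = 0. Lengths are in m, angles in rad, forces in N, time in s.
With the tool pointing down it reaches from about 0.375 to 0.9 m from the base axis. Payload 3.1 kg.
Tool frame: the origin (TCP) lies between the finger pads; the fingertips stand 22 mm ahead of it and the grasp point (between the pads) lies 3 mm ahead of it; z points along the fingers, y is the direction in which the jaws open and shut (so a half turn about z gives the same grasp; the last joint's range is limited). The gripper opens to 87 mm and grips with 3 to 60 N. Pads are 19 mm wide; open, the fingers measure 117 mm over their backs; the gripper's body (75 mm by 190 mm) begins 51 mm behind the grasp point.
Start: joints at [1.093, 0.527, 1.433, -0, 1.181, -0.178], TCP at [0.184, 0.597, 0.245] pointing down, gripper open.
Joint ranges: [-3.08, 3.08], [-0.75, 2.2], [0.22, 2.44], [-1.43, 4.57], [0, 2.65], [-2.85, 2.85]. Speed limits (rad/s): [2.79, 2.79, 3.14, 3.14, 3.14, 3.14].

INTERFACE

Orientations are given as a unit quaternion [x, y, z, w].
In Python, from rig import get_obs, camera, get_calibration, hand_in, search_frame gives the robot as it stands.
- The arm moves only by the shell command python3 -m jog 'ROWS' [FORCE]. ROWS is JSON, a list of rows, each an object with "grip": the closure in counts, from 0 (fully open) to 255 (shut); "travel": the shift along the world's x, y, z in cm, a list of three; "twist": the turn about the world's z in degrees. A call has 1 to 8 rows; each row shifts and turns the commanded pose from where the row before left it; what a row does not reach is not made up. A row lasts 1/10 s, in which the tool goes at most 50 mm and 8.59 degrees, less where a joint would pass 70% of its speed; a pose out of reach is approached as far as the arm can. A call is refused whole if a number of a shift passes 5 or a number of a turn 8.59, either way. A call with a gripper value outside its range is refused whole. The fingers move at their own pace and stop on an object; FORCE is the grip in N (left out, the last holds). Time passes only in rows, so rows that do not move let the fingers close. It gives the time, the measured TCP pose, the force and the opening at its end, in the units of the state.
- get_obs(): the state, without advancing time (a new reading comes with each control period).
- camera(name): name is "side" or "top" or "wrist"; returns the picture (480x640x3 uint8, red, green, blue); there is no depth.
- get_calibration(name): a dict with "fx", "fy", "cx", "cy" (pixels), "R" (3x3) and "t" (3): a world point X has camera coordinates R X + t; the wrist camera has in their place "T_tool_cam" (4x4, takes a point from camera to tool coordinates, whose origin is the TCP and whose axes are the flange's). Camera axes: x right, y down, z forward; pixel columns grow to the right and rows downward; lengths in m; the calibration is good to about 2 mm. The wrist camera is an equidistant fisheye: a pixel r from the principal point sees the ray r / f radians off the axis. A picture is of the moment at which its call begins: read the wrist's pose just before it. get_calibration takes no time and is no camera call.
- hand_in(): hands the job in, once; it reports no verdict.
Trained networks look in the newest picture that a camera, given by its name, has taken for a name from the list of things; names that differ only in an ending like _2 or _b are one class to them, and where a whole thing is asked for, a point or a joint stands for the part that bears it (a point fixed in the world has none). Each returns a list of dicts, best first, with "p" (0 to 1); they miss things now and then, are a little off and sometimes report something else, mostly with a low value. They report only what shows in the picture. A call takes as long as a camera call.
- search_frame(target, camera): "at" ([x, y, z] in m, in world coordinates, good to about 4 mm: the middle of the surface that is visible of it).
The state is a dict: "time": time; "q": joint angles; "joint_velocities": joint speeds; "joint_torque": joint torques, N m; "position": TCP position; "tool_rot": TCP orientation; "ft_force": force on the tool from outside, world axes, zero at the start; "moment": the same for the moment, N m; "grip_width": finger opening in m.
Only numpy, scipy, OpenCV 4.12 (cv2) and the standard library are available. Lean on these libraries where they do the work, as an engineer would, in place of code of your own. Each camera call takes 0.05 s, during which the arm holds its last target. There are 200 camera calls.

TASK

Set the road on the club's test track: pull all three levers of the lever frame fully over towards you so that the points are thrown, then locked, and then the signal clears. The levers are interlocked and unlabelled, and which one does what changes from session to session, so feel each one gently: if it is locked, leave it and try another; never force it (no more than about 20 N on its handle). Leave the rest of the bench as it is.

Things in the scene. Friction and masses are not known exactly. Their poses are not given: they have to be found in the camera images.
- frame: lever frame fixed to the table: dark steel case 160 x 250 x 82 mm on a plinth 200 x 290 x 12 mm, three alike levers 65 mm apart in slots along its y. Origin: centre of its underside. x points away from the robot, y left, z up; levers are pulled to its -x. In it are three plug-in cartridges (points, lock, signal), swapped between sessions: any lever may be any of the three
- lever_left (a joint): angle of the left (frame +y) lever, rad: 0 = normal (leans 0.25 away from the robot), 0.50 = fully pulled, at its stop (leans 0.25 to the robot). Pivot 15 mm above the table, axis along the frame's y. Stiff: about 5 N at the handle moves it, and it stays where it is left. Locked: about 11 mm of play at the handle, then it stands firm (4 mm more at 15 N); over 20 N bends it
- lever_left_handle (a point): middle of the handle of the left (frame +y) lever: flat steel bar with a round handle 16 mm across and 65 mm long, whose top is 25 mm above this point along the lever. About 199 mm above the table when normal or fully pulled, 205 in mid-swing; moves 94 mm to the frame's -x in a full pull
- lever_middle (a joint): angle of the middle lever, rad: 0 = normal (leans 0.25 away from the robot), 0.50 = fully pulled, at its stop (leans 0.25 to the robot). Pivot 15 mm above the table, axis along the frame's y. Stiff: about 5 N at the handle moves it, and it stays where it is left. Locked: about 11 mm of play at the handle, then it stands firm (4 mm more at 15 N); over 20 N bends it
- lever_middle_handle (a point): middle of the handle of the middle lever: flat steel bar with a round handle 16 mm across and 65 mm long, whose top is 25 mm above this point along the lever. About 199 mm above the table when normal or fully pulled, 205 in mid-swing; moves 94 mm to the frame's -x in a full pull
- lever_right (a joint): angle of the right (frame -y) lever, rad: 0 = normal (leans 0.25 away from the robot), 0.50 = fully pulled, at its stop (leans 0.25 to the robot). Pivot 15 mm above the table, axis along the frame's y. Stiff: about 5 N at the handle moves it, and it stays where it is left. Locked: about 11 mm of play at the handle, then it stands firm (4 mm more at 15 N); over 20 N bends it
- lever_right_handle (a point): middle of the handle of the right (frame -y) lever: flat steel bar with a round handle 16 mm across and 65 mm long, whose top is 25 mm above this point along the lever. About 199 mm above the table when normal or fully pulled, 205 in mid-swing; moves 94 mm to the frame's -x in a full pull
- points (a joint): travel of the tie bar of the turnout on the test track behind the frame, m: 0 = normal, about 0.008 = thrown; worked by the lever that has the points cartridge
- point_lock (a joint): travel of the brass lock bar beside the turnout, m: 0 = unlocked, about 0.008 = locked; worked by the lever that has the lock cartridge
- signal_arm (a joint): angle of the semaphore arm (white, 45 mm long, 115 mm above the table, on a post on the left half of the test track), rad: 0 = level (stop), about 0.74 = raised (clear); worked by the lever that has the signal cartridge
- track: test track: plywood board 110 x 840 x 12 mm with rails and semaphore, fixed behind the frame; origin at the centre of its underside, y along the rails. Semaphore post 145 mm tall, at its x -38 mm, y +250 mm
- wagon: loose grey open wagon 70 x 165 x 64 mm standing on the right half of the test track; origin under its middle; not to be disturbed
- stick_pot: loose six-sided pot of wooden sticks, 52 mm across, 92 mm tall, right beside the frame; origin under its middle; not to be disturbed
- glue_tube: loose tube of glue 100 x 24 x 16 mm, lying left beside the frame; origin under its middle; not to be disturbed
- clamp: loose plastic spring clamp, 120 x 60 x 22 mm, lying to the right in front; not to be disturbed
- mug: loose white mug, 82 mm across, 95 mm tall, to the right; not to be disturbed
- lock_dog (a joint): travel, m, of the steel locking dog hidden in the case that blocks whichever lever has the lock cartridge: 0 = blocking, about 0.016 = withdrawn by the points lever fully pulled. Over 70 N on it (more than 20 N at the handle of the lever it blocks) bends it
- signal_dog (a joint): travel, m, of the like locking dog that blocks whichever lever has the signal cartridge: 0 = blocking, about 0.016 = withdrawn by the lock lever fully pulled. Over 70 N on it (more than 20 N at the handle of the lever it blocks) bends it

How it is judged:
By the outcome, as a careful person would: the job done as asked, in the order asked, and still so for the second after the job is handed in, with the robot touching nothing.
It also fails if it takes over 72 s, if anything falls off the work surface, if the arm or the gripper's body presses on something with over 40 N, if the wrist force passes 120 N, or if a joint passes its speed limit or range.

## Working session

There is one attempt and no reset: what is moved stays moved. The work goes in short steps, Python scripts to look and compute and a shell command to move; the robot and the scene stay as the last step left them, time stands still between calls to the robot, and variables do not carry over. Pictures are saved under pics/ and viewed, about 8 in all and at most 12, crops included, and the job is handed in when it is done.

```bash
mkdir -p pics; ls; python3 - <<'E'
from rig import *
import cv2
o=get_obs();print(o)
for c in("side","top"):
    im=camera(c);cv2.imwrite(f"pics/{c}0.png",im[:,:,::-1])
    for n in("frame","lever_left_handle","lever_middle_handle","lever_right_handle","track","stick_pot"):
        print(c,n,[(round(d["p"],2),[round(v,3) for v in d["at"]]) for d in search_frame(n,c)][:3])
E
```

```text
pics
{'time': 0.0, 'q': array([ 1.09350829e+00,  5.28481434e-01,  1.43389812e+00, -3.61543596e-05,
        1.18140134e+00, -1.78520168e-01]), 'joint_velocities': array([-0.00057831,  0.0008255 , -0.00056176,  0.00108235,  0.00079492,
       -0.00019881]), 'joint_torque': array([ 1.29413103e-03, -4.40036201e+01, -1.76591223e+01,  6.33790484e-02,
        5.81736490e-02, -1.62359333e-04]), 'position': array([0.18363618, 0.59669345, 0.24356354]), 'tool_rot': array([ 1.48822063e-01,  9.88863386e-01, -1.04121042e-03, -3.36546736e-04]), 'ft_force': array([-0.07544107,  0.12124049,  1.37955973]), 'moment': array([0.01844557, 0.00312848, 0.01117696]), 'grip_width': 0.08706582873765054}
side frame [(0.79, [0.6, 0.054, 0.084])]
side lever_left_handle [(0.71, [0.63, 0.19, 0.169]), (0.54, [0.649, 0.125, 0.167])]
side lever_middle_handle [(0.74, [0.645, 0.12, 0.17]), (0.36, [0.633, 0.184, 0.17]), (0.29, [0.783, -0.221, 0.019])]
side lever_right_handle [(0.67, [0.656, 0.056, 0.169])]
side track [(0.7, [0.785, -0.222, 0.013])]
side stick_pot [(0.69, [0.695, -0.081, 0.056])]
top frame []
top lever_left_handle [(0.76, [0.631, 0.186, 0.179]), (0.38, [0.797, -0.148, 0.056])]
top lever_middle_handle [(0.66, [0.642, 0.122, 0.179])]
top lever_right_handle [(0.47, [0.646, 0.059, 0.169])]
top track [(0.93, [0.784, 0.065, 0.013])]
top stick_pot [(0.96, [0.69, -0.066, 0.082])]
```

```bash
python3 - <<'E'
from rig import *
for c in("side","top","wrist"):print(c,get_calibration(c))
E
```

```text
side {'fx': 456.14792268886094, 'fy': 456.14792268886094, 'cx': 316.4596239790774, 'cy': 242.75044411141, 'R': array([[ 0.98701556, -0.1606212 ,  0.00105552],
       [-0.1022557 , -0.63340075, -0.76703798],
       [ 0.12387112,  0.75697049, -0.64160083]]), 't': array([-0.57970903,  0.12902575,  1.08729797])}
top {'fx': 567.1063580947765, 'fy': 567.1063580947765, 'cx': 323.65417007754655, 'cy': 243.06980880118067, 'R': array([[-0.00627568, -0.99992291, -0.01071414],
       [-0.98928247,  0.00777122, -0.14580743],
       [ 0.14587945,  0.00968428, -0.98925497]]), 't': array([-0.08756034,  0.56889644,  1.32846651])}
wrist {'fx': 371.64829954431775, 'fy': 371.64829954431775, 'cx': 318.6940066601238, 'cy': 236.9871964030402, 'T_tool_cam': array([[-1.94415496e-04, -9.55279228e-01, -2.95705190e-01,
         8.16320782e-02],
       [ 9.99999970e-01, -2.30158253e-04,  8.60651408e-05,
        -3.50590588e-04],
       [-1.50275231e-04, -2.95705165e-01,  9.55279243e-01,
        -1.40665585e-01],
       [ 0.00000000e+00,  0.00000000e+00,  0.00000000e+00,
         1.00000000e+00]])}
```

View pics/top0.png

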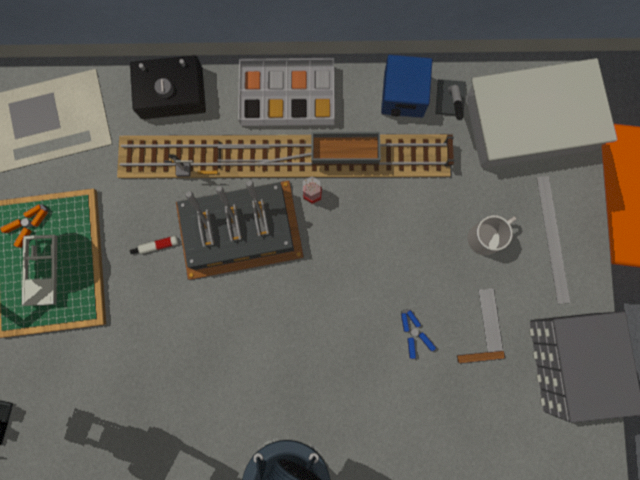

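View pics/side0.png

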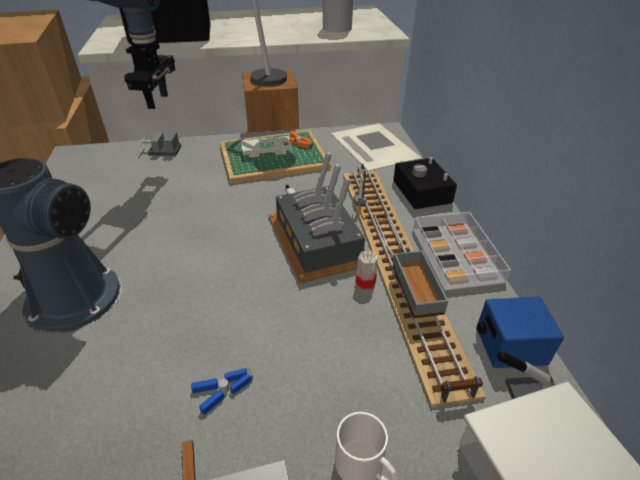

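```bash
cat > h.py <<'E'
import numpy as np,cv2
from rig import *
def proj(c,P):
    k=get_calibration(c);X=np.asarray(P)@k["R"].T+k["t"]
    return np.c_[k["fx"]*X[:,0]/X[:,2]+k["cx"],k["fy"]*X[:,1]/X[:,2]+k["cy"]]
def w(F,P):
    x,y,a=F;c,s=np.cos(a),np.sin(a);P=np.asarray(P,float)
    return np.c_[x+c*P[:,0]-s*P[:,1],y+s*P[:,0]+c*P[:,1],P[:,2]]
def lev(y,q,r):
    t=.25-q;return [r*np.sin(t),y,.015+r*np.cos(t)]
def overlay(c,F,im,box,out,q=(0,0,0),s=4):
    u0,v0,u1,v1=box;im=cv2.resize(im[v0:v1,u0:u1,::-1],None,fx=s,fy=s)
    d=lambda P:[tuple(int(v) for v in (p-[u0,v0])*s) for p in proj(c,w(F,P))]
    b=d([[.1*i,.145*j,.012] for i,j in((1,1),(1,-1),(-1,-1),(-1,1))])
    for i in range(4):cv2.line(im,b[i],b[(i+1)%4],(0,255,0),1)
    for y,a in zip((.065,0,-.065),q):
        l=d([lev(y,a,.15),lev(y,a,.19),lev(y,a,.215)])
        cv2.line(im,l[0],l[2],(0,0,255),1);cv2.circle(im,l[1],3,(255,255,0),-1)
    cv2.imwrite(out,im)
E
python3 - <<'E'
from h import *
F=(.603,.113,.15)
a=cv2.imread("pics/top0.png")[:,:,::-1];b=cv2.imread("pics/side0.png")[:,:,::-1]
overlay("top",F,a,(165,165,315,290),"pics/a.png",s=4);overlay("side",F,b,(260,145,370,285),"pics/b.png",s=4)
A=cv2.imread("pics/a.png");B=cv2.imread("pics/b.png")[:500]
A=cv2.resize(A,(440,367));B=cv2.resize(B,(360,410))
C=np.zeros((410,800,3),np.uint8);C[:367,:440]=A;C[:,440:]=B[:410];cv2.imwrite("pics/c.png",C)
E
```

```text
(no output)
```

View pics/c.png

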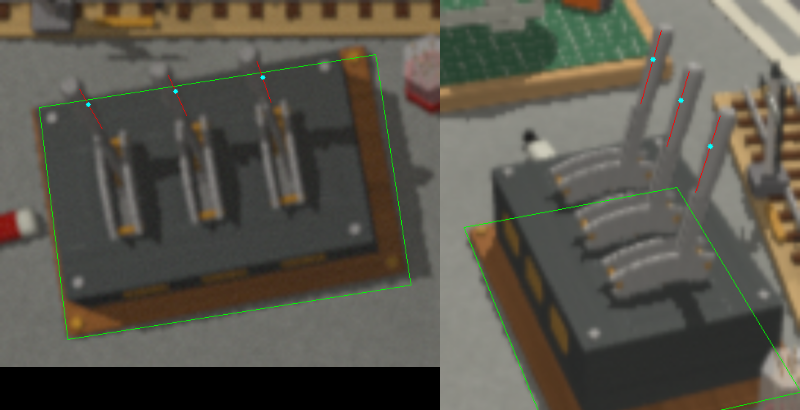

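```bash
python3 - <<'E'
from h import *
from scipy.optimize import least_squares
T=np.array([(70,87),(159,74),(248,58)])/(440/150)+[165,165]
S=(np.array([(664,30),(694,69),(727,114)])-[440,0])/(360/110)+[260,145]
P=[lev(y,0,.213) for y in(.065,0,-.065)]
f=lambda F:np.r_[(proj("top",w(F,P))-T).ravel(),(proj("side",w(F,P))-S).ravel()]
r=least_squares(f,(.6,.11,.15));print(r.x,r.fun.round(1))
F=r.x
for n,q in(("L0",0),("L.5",.5)):
  print(n,w(F,[lev(y,q,.19) for y in(.065,0,-.065)]).round(3).tolist(),w(F,[lev(y,q,.215) for y in(.065,0,-.065)]).round(3).tolist())
E
```

```text
[0.60708892 0.11895709 0.16548419] [ 0.4 -0.2  0.3 -0.9  0.1 -0.6 -0.4 -0.5 -0.6 -0.1 -1.  -0.4]
L0 [[0.643, 0.191, 0.199], [0.653, 0.127, 0.199], [0.664, 0.063, 0.199]] [[0.649, 0.192, 0.223], [0.66, 0.128, 0.223], [0.67, 0.064, 0.223]]
L.5 [[0.55, 0.175, 0.199], [0.561, 0.111, 0.199], [0.571, 0.047, 0.199]] [[0.544, 0.174, 0.223], [0.555, 0.11, 0.223], [0.565, 0.046, 0.223]]
```

```bash
python3 -m jog '[{"grip":255,"travel":[0,0,4.5],"twist":0},{"grip":255,"travel":[1,-1,4],"twist":0},{"grip":255,"travel":[3,-2.5,0],"twist":5},{"grip":255,"travel":[3.5,-3,0],"twist":5},{"grip":255,"travel":[3.5,-3,0],"twist":5},{"grip":255,"travel":[3.5,-3,0],"twist":5},{"grip":255,"travel":[3.5,-3,0],"twist":5},{"grip":255,"travel":[3.5,-3,0],"twist":1.6}]' 20
python3 -m jog '[{"grip":255,"travel":[3.5,-3,0],"twist":0},{"grip":255,"travel":[3.5,-3,0],"twist":0},{"grip":255,"travel":[3.5,-3,0],"twist":0},{"grip":255,"travel":[3.5,-3,0],"twist":0},{"grip":255,"travel":[3.5,-3,0],"twist":0},{"grip":255,"travel":[3.5,-3,0],"twist":0},{"grip":255,"travel":[0,0,0],"twist":0},{"grip":255,"travel":[0,0,0],"twist":0}]'
```

```text
time: 1.5
position: [0.4001, 0.411, 0.3298]
tool_rot: [-0.084, 0.996, 0.0, 0.0]
ft_force: [0.7, 1.2, -0.5]
grip_width: 0.031
time: 2.3
position: [0.6095, 0.2312, 0.329]
tool_rot: [-0.081, 0.997, 0.0, -0.001]
ft_force: [-0.4, 0.1, 0.8]
grip_width: 0.0007
```

```bash
python3 -m jog '[{"grip":255,"travel":[3.6,-1.7,0],"twist":0},{"grip":255,"travel":[3.6,-1.7,0],"twist":0},{"grip":255,"travel":[0,0,-3],"twist":0},{"grip":255,"travel":[0,0,-3],"twist":0},{"grip":255,"travel":[0,0,0],"twist":0}]'
python3 - <<'E'
from h import *
o=get_obs();print(o["position"],o["ft_force"])
im=camera("wrist");cv2.imwrite("pics/w1.png",im[:,:,::-1])
# where the modelled handle tops should appear
from scipy.spatial.transform import Rotation as R
k=get_calibration("wrist");T=np.eye(4);T[:3,:3]=R.from_quat(o["tool_rot"]).as_matrix();T[:3,3]=o["position"];T=T@k["T_tool_cam"]
P=w((.607,.119,.1655),[lev(y,0,.215) for y in(.065,0,-.065)])
X=(P-T[:3,3])@T[:3,:3];rr=np.hypot(X[:,0],X[:,1]);th=np.arctan2(rr,X[:,2])
print((X[:,:2]/rr[:,None]*th[:,None]*k["fx"]+[k["cx"],k["cy"]]).round())
E
```

```text
time: 2.8
position: [0.6769, 0.1992, 0.2644]
tool_rot: [-0.083, 0.997, -0.0, -0.006]
ft_force: [-0.8, 0.1, -0.3]
grip_width: 0.0007
[0.6769109  0.19921152 0.26435045] [-0.8105059   0.06584884 -0.25817176]
[[314. 231.]
 [192. 231.]
 [ 92. 232.]]
```

View pics/w1.png

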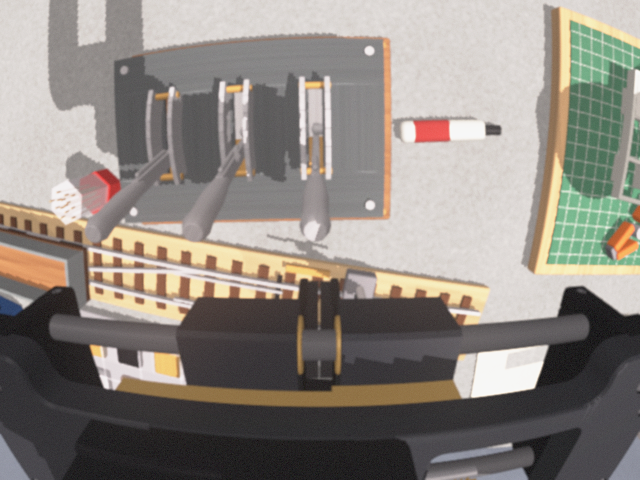

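```bash
python3 -m jog '[{"grip":255,"travel":[0,0,-3],"twist":0},{"grip":255,"travel":[0,0,-2.7],"twist":0},{"grip":255,"travel":[0,0,0],"twist":0},{"grip":255,"travel":[-0.3,-0.05,0],"twist":0},{"grip":255,"travel":[-0.3,-0.05,0],"twist":0},{"grip":255,"travel":[-0.3,-0.05,0],"twist":0},{"grip":255,"travel":[-0.2,-0.03,0],"twist":0},{"grip":255,"travel":[0,0,0],"twist":0}]'
```

```text
time: 3.65
position: [0.6699, 0.1965, 0.2135]
tool_rot: [-0.083, 0.997, 0.0, 0.001]
ft_force: [-0.3, 0.1, -0.1]
grip_width: 0.0004
```

```bash
python3 -m jog '[{"grip":255,"travel":[-0.2,-0.03,0],"twist":0},{"grip":255,"travel":[-0.2,-0.03,0],"twist":0},{"grip":255,"travel":[0,0,0],"twist":0}]';python3 -m jog '[{"grip":255,"travel":[-0.2,-0.03,0],"twist":0},{"grip":255,"travel":[-0.2,-0.03,0],"twist":0},{"grip":255,"travel":[0,0,0],"twist":0}]'
```

```text
time: 3.95
position: [0.6656, 0.1958, 0.2124]
tool_rot: [-0.083, 0.997, -0.0, -0.0]
ft_force: [0.5, 1.2, 0.7]
grip_width: 0.0003
time: 4.25
position: [0.663, 0.1954, 0.2128]
tool_rot: [-0.083, 0.997, 0.0, 0.001]
ft_force: [2.6, 1.0, -1.0]
grip_width: 0.0003
```

```bash
python3 -m jog '[{"grip":255,"travel":[-0.2,-0.03,0],"twist":0},{"grip":255,"travel":[-0.2,-0.03,0],"twist":0},{"grip":255,"travel":[0,0,0],"twist":0}]';python3 -m jog '[{"grip":255,"travel":[-0.2,-0.03,0],"twist":0},{"grip":255,"travel":[-0.2,-0.03,0],"twist":0},{"grip":255,"travel":[0,0,0],"twist":0}]'
```

```text
time: 4.55
position: [0.6589, 0.1946, 0.2137]
tool_rot: [-0.083, 0.997, -0.0, 0.002]
ft_force: [4.4, 0.8, 3.2]
grip_width: 0.0007
time: 4.85
position: [0.655, 0.194, 0.2139]
tool_rot: [-0.083, 0.997, -0.0, 0.002]
ft_force: [4.2, 0.4, 4.0]
grip_width: 0.0008
```

```bash
python3 -m jog '[{"grip":255,"travel":[-0.2,-0.03,0],"twist":0},{"grip":255,"travel":[-0.1,-0.02,0],"twist":0},{"grip":255,"travel":[0,0,0],"twist":0}]';python3 -m jog '[{"grip":255,"travel":[-0.15,-0.03,0],"twist":0},{"grip":255,"travel":[0,0,0],"twist":0}]'
```

```text
time: 5.15
position: [0.6534, 0.1937, 0.2142]
tool_rot: [-0.083, 0.997, 0.0, 0.003]
ft_force: [5.8, 1.1, 5.5]
grip_width: 0.0005
time: 5.35
position: [0.6525, 0.1935, 0.2144]
tool_rot: [-0.083, 0.997, 0.0, 0.004]
ft_force: [9.3, 0.2, 4.1]
grip_width: 0.0003
```

```bash
python3 -m jog '[{"grip":255,"travel":[-0.1,-0.02,0],"twist":0},{"grip":255,"travel":[0,0,0],"twist":0}]'
```

```text
time: 5.55
position: [0.6521, 0.1934, 0.2145]
tool_rot: [-0.082, 0.997, 0.0, 0.005]
ft_force: [8.5, 0.6, 5.0]
grip_width: 0.0006
```

```bash
python3 -m jog '[{"grip":255,"travel":[1.5,0.2,0],"twist":0},{"grip":255,"travel":[1.0,0.2,2],"twist":0},{"grip":255,"travel":[0,0,3],"twist":0},{"grip":255,"travel":[0.4,-3.3,0],"twist":0},{"grip":255,"travel":[0.4,-3.3,0],"twist":0},{"grip":255,"travel":[0,0,-2.5],"twist":0},{"grip":255,"travel":[0,0,-2.5],"twist":0},{"grip":255,"travel":[0,0,0],"twist":0}]'
```

```text
time: 6.35
position: [0.6761, 0.1307, 0.207]
tool_rot: [-0.082, 0.997, 0.001, -0.008]
ft_force: [-1.4, -0.2, -0.2]
grip_width: 0.0003
```

```bash
python3 -m jog '[{"grip":255,"travel":[-0.3,-0.05,0],"twist":0},{"grip":255,"travel":[-0.3,-0.05,0],"twist":0},{"grip":255,"travel":[-0.2,-0.03,0],"twist":0},{"grip":255,"travel":[-0.2,-0.03,0],"twist":0},{"grip":255,"travel":[0,0,0],"twist":0}]';python3 -m jog '[{"grip":255,"travel":[-0.2,-0.03,0],"twist":0},{"grip":255,"travel":[-0.1,-0.02,0],"twist":0},{"grip":255,"travel":[0,0,0],"twist":0}]'
```

```text
time: 6.85
position: [0.6727, 0.1299, 0.2143]
tool_rot: [-0.083, 0.997, 0.0, 0.002]
ft_force: [3.5, 0.9, 1.0]
grip_width: 0.0008
time: 7.15
position: [0.6698, 0.1292, 0.2141]
tool_rot: [-0.083, 0.997, 0.0, 0.002]
ft_force: [5.2, 1.8, 3.4]
grip_width: 0.0004
```

```bash
python3 -m jog '[{"grip":255,"travel":[-0.2,-0.03,0],"twist":0},{"grip":255,"travel":[-0.2,-0.03,0],"twist":0},{"grip":255,"travel":[0,0,0],"twist":0}]';python3 -m jog '[{"grip":255,"travel":[-0.2,-0.03,0],"twist":0},{"grip":255,"travel":[-0.1,-0.02,0],"twist":0},{"grip":255,"travel":[0,0,0],"twist":0}]'
```

```text
time: 7.45
position: [0.666, 0.1284, 0.2139]
tool_rot: [-0.083, 0.997, -0.0, 0.002]
ft_force: [5.3, 1.7, 4.2]
grip_width: 0.0008
time: 7.75
position: [0.6645, 0.1281, 0.2143]
tool_rot: [-0.082, 0.997, 0.0, 0.004]
ft_force: [7.9, 3.1, 4.5]
grip_width: 0.0008
```

```bash
python3 -m jog '[{"grip":255,"travel":[-0.15,-0.02,0],"twist":0},{"grip":255,"travel":[0,0,0],"twist":0}]'
```

```text
time: 7.95
position: [0.6638, 0.128, 0.2146]
tool_rot: [-0.082, 0.997, 0.0, 0.005]
ft_force: [9.9, 2.2, 3.1]
grip_width: 0.0007
```

```bash
python3 -m jog '[{"grip":255,"travel":[1.5,0.2,0],"twist":0},{"grip":255,"travel":[1.0,0.2,2],"twist":0},{"grip":255,"travel":[0,0,3],"twist":0},{"grip":255,"travel":[0.4,-3.3,0],"twist":0},{"grip":255,"travel":[0.4,-3.3,0],"twist":0},{"grip":255,"travel":[0,0,-2.5],"twist":0},{"grip":255,"travel":[0,0,-2.5],"twist":0},{"grip":255,"travel":[0,0,0],"twist":0}]'; python3 -m jog '[{"grip":255,"travel":[-0.3,-0.05,0],"twist":0},{"grip":255,"travel":[-0.3,-0.05,0],"twist":0},{"grip":255,"travel":[-0.3,-0.05,0],"twist":0},{"grip":255,"travel":[-0.2,-0.03,0],"twist":0},{"grip":255,"travel":[-0.2,-0.03,0],"twist":0},{"grip":255,"travel":[0,0,0],"twist":0}]'
```

```text
time: 8.75
position: [0.6879, 0.0651, 0.2071]
tool_rot: [-0.082, 0.997, 0.001, -0.007]
ft_force: [0.7, -1.1, -0.3]
grip_width: 0.0001
time: 9.35
position: [0.6817, 0.0639, 0.2146]
tool_rot: [-0.083, 0.997, -0.0, 0.003]
ft_force: [5.2, 1.7, 1.9]
grip_width: 0.0006
```

```bash
python3 -m jog '[{"grip":255,"travel":[-0.2,-0.03,0],"twist":0},{"grip":255,"travel":[-0.2,-0.03,0],"twist":0},{"grip":255,"travel":[0,0,0],"twist":0}]'
```

```text
time: 9.65
position: [0.6785, 0.0633, 0.2153]
tool_rot: [-0.083, 0.997, -0.0, 0.004]
ft_force: [4.8, 1.6, 4.4]
grip_width: 0.0005
```

```bash
python3 -m jog '[{"grip":255,"travel":[-0.2,-0.03,0],"twist":0},{"grip":255,"travel":[-0.2,-0.03,0],"twist":0},{"grip":255,"travel":[0,0,0],"twist":0}]'; python3 -m jog '[{"grip":255,"travel":[-0.15,-0.03,0],"twist":0},{"grip":255,"travel":[-0.15,-0.02,0],"twist":0},{"grip":255,"travel":[0,0,0],"twist":0}]'
```

```text
time: 9.95
position: [0.6747, 0.0628, 0.2156]
tool_rot: [-0.083, 0.997, -0.0, 0.004]
ft_force: [5.1, 1.7, 4.6]
grip_width: 0.0005
time: 10.25
position: [0.6717, 0.0623, 0.2155]
tool_rot: [-0.083, 0.997, -0.0, 0.004]
ft_force: [5.3, 1.9, 4.5]
grip_width: 0.0003
```

```bash
python3 -m jog '[{"grip":255,"travel":[-0.3,-0.05,0],"twist":0},{"grip":255,"travel":[-0.4,-0.07,0],"twist":0},{"grip":255,"travel":[-0.4,-0.07,0],"twist":0},{"grip":255,"travel":[-0.4,-0.07,0],"twist":0},{"grip":255,"travel":[-0.4,-0.07,0],"twist":0},{"grip":255,"travel":[0,0,0],"twist":0}]'; python3 -m jog '[{"grip":255,"travel":[-0.4,-0.07,0],"twist":0},{"grip":255,"travel":[-0.5,-0.08,0],"twist":0},{"grip":255,"travel":[-0.5,-0.08,0],"twist":0},{"grip":255,"travel":[-0.5,-0.08,0],"twist":0},{"grip":255,"travel":[-0.5,-0.08,0],"twist":0},{"grip":255,"travel":[-0.5,-0.08,0],"twist":0},{"grip":255,"travel":[-0.5,-0.08,0],"twist":0},{"grip":255,"travel":[0,0,0],"twist":0}]'
```

```text
time: 10.85
position: [0.6513, 0.0588, 0.2148]
tool_rot: [-0.083, 0.997, -0.0, 0.003]
ft_force: [4.4, 1.7, 4.4]
grip_width: 0.0005
time: 11.65
position: [0.6152, 0.0528, 0.2128]
tool_rot: [-0.083, 0.997, -0.0, -0.0]
ft_force: [3.1, 0.1, 2.7]
grip_width: 0.0005
```

```bash
python3 -m jog '[{"grip":255,"travel":[-0.3,-0.05,0],"twist":0},{"grip":255,"travel":[-0.3,-0.05,0],"twist":0},{"grip":255,"travel":[-0.3,-0.05,0],"twist":0},{"grip":255,"travel":[-0.3,-0.05,0],"twist":0},{"grip":255,"travel":[0,0,0],"twist":0}]'; python3 -m jog '[{"grip":255,"travel":[-0.2,-0.03,0],"twist":0},{"grip":255,"travel":[-0.2,-0.03,0],"twist":0},{"grip":255,"travel":[0,0,0],"twist":0}]'; python3 -m jog '[{"grip":255,"travel":[-0.2,-0.03,0],"twist":0},{"grip":255,"travel":[-0.2,-0.03,0],"twist":0},{"grip":255,"travel":[0,0,0],"twist":0}]'
```

```text
time: 12.15
position: [0.6028, 0.0508, 0.2117]
tool_rot: [-0.083, 0.997, -0.0, -0.001]
ft_force: [3.2, -1.2, -1.5]
grip_width: 0.0002
time: 12.45
position: [0.5994, 0.0506, 0.2123]
tool_rot: [-0.083, 0.997, 0.0, -0.001]
ft_force: [3.6, -1.0, -2.4]
grip_width: 0.0004
time: 12.75
position: [0.5955, 0.05, 0.2125]
tool_rot: [-0.083, 0.997, 0.0, -0.0]
ft_force: [3.5, 0.9, -1.8]
grip_width: 0.0004
```

Near the stop; single careful steps now.

```bash
python3 -m jog '[{"grip":255,"travel":[-0.15,-0.03,0],"twist":0},{"grip":255,"travel":[-0.15,-0.02,0],"twist":0},{"grip":255,"travel":[0,0,0],"twist":0}]'; python3 -m jog '[{"grip":255,"travel":[-0.15,-0.03,0],"twist":0},{"grip":255,"travel":[0,0,0],"twist":0}]'; python3 -m jog '[{"grip":255,"travel":[-0.15,-0.02,0],"twist":0},{"grip":255,"travel":[0,0,0],"twist":0}]'
```

```text
time: 13.05
position: [0.5933, 0.0496, 0.2127]
tool_rot: [-0.083, 0.997, 0.0, 0.001]
ft_force: [4.5, -0.5, -2.1]
grip_width: 0.0002
time: 13.25
position: [0.593, 0.0495, 0.2129]
tool_rot: [-0.082, 0.997, 0.0, 0.002]
ft_force: [6.2, 2.4, -2.7]
grip_width: 0.0004
time: 13.45
position: [0.5928, 0.0494, 0.2132]
tool_rot: [-0.082, 0.997, 0.0, 0.004]
ft_force: [9.5, 2.3, -3.6]
grip_width: 0.0006
```

```bash
python3 -m jog '[{"grip":255,"travel":[1.5,0.2,0],"twist":0},{"grip":255,"travel":[0.5,0.1,2.5],"twist":0},{"grip":255,"travel":[0,0,3],"twist":0},{"grip":255,"travel":[3.2,3.8,0],"twist":0},{"grip":255,"travel":[3.2,3.9,0],"twist":0},{"grip":255,"travel":[0,0,-2.5],"twist":0},{"grip":255,"travel":[0,0,-3],"twist":0},{"grip":255,"travel":[0,0,0],"twist":0}]'
```

```text
time: 14.25
position: [0.6683, 0.1286, 0.2072]
tool_rot: [-0.083, 0.997, 0.0, -0.008]
ft_force: [-0.4, 0.3, -0.4]
grip_width: 0.0004
```

```bash
python3 -m jog '[{"grip":255,"travel":[-0.3,-0.05,0],"twist":0},{"grip":255,"travel":[-0.3,-0.05,0],"twist":0},{"grip":255,"travel":[0,0,0],"twist":0}]'; python3 -m jog '[{"grip":255,"travel":[-0.15,-0.03,0],"twist":0},{"grip":255,"travel":[0,0,0],"twist":0}]';  python3 -m jog '[{"grip":255,"travel":[-0.15,-0.03,0],"twist":0},{"grip":255,"travel":[0,0,0],"twist":0}]'
```

```text
time: 14.55
position: [0.6677, 0.1272, 0.2146]
tool_rot: [-0.082, 0.997, -0.0, 0.001]
ft_force: [-0.4, 0.5, -0.2]
grip_width: 0.0007
time: 14.75
position: [0.6664, 0.1271, 0.2137]
tool_rot: [-0.082, 0.997, -0.0, 0.001]
ft_force: [0.5, -0.1, -0.6]
grip_width: 0.0002
time: 14.95
position: [0.6658, 0.127, 0.2134]
tool_rot: [-0.083, 0.997, 0.0, 0.002]
ft_force: [2.5, 1.3, 0.6]
grip_width: 0.0006
```

```bash
for i in 1; do :; done; python3 -m jog '[{"grip":255,"travel":[-0.15,-0.03,0],"twist":0},{"grip":255,"travel":[0,0,0],"twist":0}]'; python3 -m jog '[{"grip":255,"travel":[-0.15,-0.02,0],"twist":0},{"grip":255,"travel":[0,0,0],"twist":0}]';  python3 -m jog '[{"grip":255,"travel":[-0.15,-0.03,0],"twist":0},{"grip":255,"travel":[0,0,0],"twist":0}]'
```

```text
time: 15.15
position: [0.6656, 0.1269, 0.2135]
tool_rot: [-0.082, 0.997, 0.0, 0.003]
ft_force: [5.7, 0.6, -0.2]
grip_width: 0.0002
time: 15.35
position: [0.665, 0.1268, 0.2137]
tool_rot: [-0.082, 0.997, 0.0, 0.004]
ft_force: [6.6, 0.6, -0.3]
grip_width: 0.0007
time: 15.55
position: [0.6643, 0.1266, 0.2139]
tool_rot: [-0.082, 0.997, 0.0, 0.005]
ft_force: [7.9, 1.7, -1.1]
grip_width: 0.0005
```

```bash
python3 -m jog '[{"grip":255,"travel":[1.5,0.2,0],"twist":0},{"grip":255,"travel":[0.6,0.1,2.5],"twist":0},{"grip":255,"travel":[0,0,3],"twist":0},{"grip":255,"travel":[-0.7,3.3,0],"twist":0},{"grip":255,"travel":[-0.8,3.3,0],"twist":0},{"grip":255,"travel":[0,0,-2.5],"twist":0},{"grip":255,"travel":[0,0,-3],"twist":0},{"grip":255,"travel":[0,0,0],"twist":0}]'
```

```text
time: 16.35
position: [0.6619, 0.195, 0.2074]
tool_rot: [-0.083, 0.997, -0.0, -0.006]
ft_force: [-0.0, 0.0, 0.5]
grip_width: 0.0005
```

```bash
python3 -m jog '[{"grip":255,"travel":[-0.3,-0.05,0],"twist":0},{"grip":255,"travel":[-0.3,-0.05,0],"twist":0},{"grip":255,"travel":[0,0,0],"twist":0}]'; python3 -m jog '[{"grip":255,"travel":[-0.2,-0.03,0],"twist":0},{"grip":255,"travel":[0,0,0],"twist":0}]';  python3 -m jog '[{"grip":255,"travel":[-0.15,-0.03,0],"twist":0},{"grip":255,"travel":[0,0,0],"twist":0}]'
```

```text
time: 16.65
position: [0.6605, 0.1939, 0.2144]
tool_rot: [-0.082, 0.997, 0.0, 0.001]
ft_force: [0.0, -0.3, 0.1]
grip_width: 0.0
time: 16.85
position: [0.6582, 0.1937, 0.2135]
tool_rot: [-0.083, 0.997, 0.0, 0.001]
ft_force: [-0.1, 0.0, -0.5]
grip_width: 0.0007
time: 17.05
position: [0.6565, 0.1935, 0.2127]
tool_rot: [-0.083, 0.997, -0.0, 0.0]
ft_force: [-0.1, 0.1, -1.0]
grip_width: 0.0003
```

```bash
python3 -m jog '[{"grip":255,"travel":[-0.2,-0.03,0],"twist":0},{"grip":255,"travel":[0,0,0],"twist":0}]'; python3 -m jog '[{"grip":255,"travel":[-0.2,-0.03,0],"twist":0},{"grip":255,"travel":[0,0,0],"twist":0}]';  python3 -m jog '[{"grip":255,"travel":[-0.15,-0.03,0],"twist":0},{"grip":255,"travel":[0,0,0],"twist":0}]';  python3 -m jog '[{"grip":255,"travel":[-0.15,-0.03,0],"twist":0},{"grip":255,"travel":[0,0,0],"twist":0}]'
```

```text
time: 17.25
position: [0.6543, 0.1932, 0.2124]
tool_rot: [-0.083, 0.997, -0.0, -0.0]
ft_force: [0.3, -0.6, -0.0]
grip_width: 0.0004
time: 17.45
position: [0.6532, 0.193, 0.2127]
tool_rot: [-0.083, 0.997, 0.0, 0.001]
ft_force: [1.7, -0.7, -1.5]
grip_width: 0.0005
time: 17.65
position: [0.6521, 0.1928, 0.2129]
tool_rot: [-0.083, 0.997, 0.0, 0.001]
ft_force: [2.6, 0.9, -1.0]
grip_width: 0.0002
time: 17.85
position: [0.6505, 0.1925, 0.2131]
tool_rot: [-0.083, 0.997, 0.0, 0.001]
ft_force: [4.9, 0.6, -0.0]
grip_width: 0.0004
```

```bash
python3 -m jog '[{"grip":255,"travel":[-0.2,-0.03,0],"twist":0},{"grip":255,"travel":[0,0,0],"twist":0}]'; python3 -m jog '[{"grip":255,"travel":[-0.2,-0.03,0],"twist":0},{"grip":255,"travel":[0,0,0],"twist":0}]'
```

```text
time: 18.05
position: [0.6488, 0.1921, 0.2134]
tool_rot: [-0.083, 0.997, 0.0, 0.002]
ft_force: [5.7, 1.2, 1.1]
grip_width: 0.0005
time: 18.25
position: [0.6469, 0.1918, 0.2137]
tool_rot: [-0.083, 0.997, 0.0, 0.002]
ft_force: [4.8, 0.4, 2.8]
grip_width: 0.0004
```

```bash
python3 -m jog '[{"grip":255,"travel":[-0.3,-0.05,0],"twist":0},{"grip":255,"travel":[-0.4,-0.07,0],"twist":0},{"grip":255,"travel":[-0.4,-0.07,0],"twist":0},{"grip":255,"travel":[-0.4,-0.07,0],"twist":0},{"grip":255,"travel":[-0.4,-0.07,0],"twist":0},{"grip":255,"travel":[0,0,0],"twist":0}]'; python3 -m jog '[{"grip":255,"travel":[-0.4,-0.07,0],"twist":0},{"grip":255,"travel":[-0.5,-0.08,0],"twist":0},{"grip":255,"travel":[-0.5,-0.08,0],"twist":0},{"grip":255,"travel":[-0.5,-0.08,0],"twist":0},{"grip":255,"travel":[-0.5,-0.08,0],"twist":0},{"grip":255,"travel":[-0.5,-0.08,0],"twist":0},{"grip":255,"travel":[-0.5,-0.08,0],"twist":0},{"grip":255,"travel":[0,0,0],"twist":0}]'
```

```text
time: 18.85
position: [0.6274, 0.1884, 0.2139]
tool_rot: [-0.083, 0.997, -0.0, 0.001]
ft_force: [4.9, -0.2, 3.3]
grip_width: 0.0001
time: 19.65
position: [0.5919, 0.1824, 0.2126]
tool_rot: [-0.083, 0.997, -0.0, -0.001]
ft_force: [3.5, -0.7, 2.5]
grip_width: 0.0005
```

```bash
python3 -m jog '[{"grip":255,"travel":[-0.3,-0.05,0],"twist":0},{"grip":255,"travel":[-0.3,-0.05,0],"twist":0},{"grip":255,"travel":[0,0,0],"twist":0}]'; python3 -m jog '[{"grip":255,"travel":[-0.2,-0.03,0],"twist":0},{"grip":255,"travel":[-0.2,-0.03,0],"twist":0},{"grip":255,"travel":[0,0,0],"twist":0}]'
```

```text
time: 19.95
position: [0.5858, 0.1815, 0.212]
tool_rot: [-0.083, 0.997, -0.0, -0.001]
ft_force: [2.8, -3.1, 0.7]
grip_width: 0.0005
time: 20.25
position: [0.582, 0.1811, 0.2118]
tool_rot: [-0.083, 0.997, -0.0, -0.001]
ft_force: [4.3, -1.6, -1.8]
grip_width: 0.0004
```

```bash
python3 -m jog '[{"grip":255,"travel":[-0.2,-0.03,0],"twist":0},{"grip":255,"travel":[-0.2,-0.03,0],"twist":0},{"grip":255,"travel":[0,0,0],"twist":0}]'; python3 -m jog '[{"grip":255,"travel":[-0.2,-0.03,0],"twist":0},{"grip":255,"travel":[-0.2,-0.03,0],"twist":0},{"grip":255,"travel":[0,0,0],"twist":0}]'
```

```text
time: 20.55
position: [0.5781, 0.1807, 0.2118]
tool_rot: [-0.083, 0.997, 0.0, -0.001]
ft_force: [3.8, -1.8, -1.7]
grip_width: 0.0003
time: 20.85
position: [0.5742, 0.1803, 0.2121]
tool_rot: [-0.083, 0.997, 0.0, -0.001]
ft_force: [3.2, -1.3, -1.7]
grip_width: 0.0006
```

```bash
python3 -m jog '[{"grip":255,"travel":[-0.15,-0.02,0],"twist":0},{"grip":255,"travel":[0,0,0],"twist":0}]'; python3 -m jog '[{"grip":255,"travel":[-0.15,-0.02,0],"twist":0},{"grip":255,"travel":[0,0,0],"twist":0}]'
```

```text
time: 21.05
position: [0.5729, 0.1801, 0.2123]
tool_rot: [-0.083, 0.997, 0.0, -0.0]
ft_force: [4.6, -0.3, -1.9]
grip_width: 0.0007
time: 21.25
position: [0.5714, 0.1799, 0.2125]
tool_rot: [-0.083, 0.997, 0.0, -0.0]
ft_force: [3.5, 0.1, -2.5]
grip_width: 0.0005
```

```bash
python3 -m jog '[{"grip":255,"travel":[-0.15,-0.02,0],"twist":0},{"grip":255,"travel":[0,0,0],"twist":0}]'; python3 -m jog '[{"grip":255,"travel":[-0.15,-0.02,0],"twist":0},{"grip":255,"travel":[0,0,0],"twist":0}]'
```

```text
time: 21.45
position: [0.5699, 0.1796, 0.2126]
tool_rot: [-0.083, 0.997, 0.0, -0.0]
ft_force: [3.6, -1.3, -2.4]
grip_width: 0.0001
time: 21.65
position: [0.5693, 0.1795, 0.2128]
tool_rot: [-0.083, 0.997, 0.0, 0.001]
ft_force: [5.6, -0.6, -3.1]
grip_width: 0.0004
```

```bash
python3 -m jog '[{"grip":255,"travel":[-0.15,-0.02,0],"twist":0},{"grip":255,"travel":[0,0,0],"twist":0}]'; python3 -m jog '[{"grip":255,"travel":[-0.15,-0.02,0],"twist":0},{"grip":255,"travel":[0,0,0],"twist":0}]'
```

```text
time: 21.85
position: [0.569, 0.1794, 0.213]
tool_rot: [-0.083, 0.997, 0.0, 0.003]
ft_force: [6.8, -1.3, -4.3]
grip_width: 0.0007
time: 22.05
position: [0.5688, 0.1793, 0.2133]
tool_rot: [-0.083, 0.997, 0.0, 0.004]
ft_force: [10.5, 0.2, -3.9]
grip_width: 0.0002
```

```bash
python3 -m jog '[{"grip":255,"travel":[1.5,0.2,0],"twist":0},{"grip":255,"travel":[0.5,0.1,2.5],"twist":0},{"grip":255,"travel":[0,0,3],"twist":0},{"grip":255,"travel":[4.3,-2.6,0],"twist":0},{"grip":255,"travel":[4.2,-2.6,0],"twist":0},{"grip":255,"travel":[0,0,-2.5],"twist":0},{"grip":255,"travel":[0,0,-3],"twist":0},{"grip":255,"travel":[0,0,0],"twist":0}]'
```

```text
time: 22.85
position: [0.6653, 0.13, 0.2072]
tool_rot: [-0.082, 0.997, 0.001, -0.008]
ft_force: [-1.0, -0.0, -0.8]
grip_width: 0.0005
```

```bash
python3 -m jog '[{"grip":255,"travel":[-0.3,-0.05,0],"twist":0},{"grip":255,"travel":[-0.3,-0.05,0],"twist":0},{"grip":255,"travel":[0,0,0],"twist":0}]'; python3 -m jog '[{"grip":255,"travel":[-0.2,-0.03,0],"twist":0},{"grip":255,"travel":[0,0,0],"twist":0}]';  python3 -m jog '[{"grip":255,"travel":[-0.2,-0.03,0],"twist":0},{"grip":255,"travel":[0,0,0],"twist":0}]'
```

```text
time: 23.15
position: [0.6648, 0.1296, 0.2146]
tool_rot: [-0.083, 0.997, 0.0, 0.002]
ft_force: [1.3, 0.7, 0.6]
grip_width: 0.0001
time: 23.35
position: [0.6638, 0.1293, 0.2145]
tool_rot: [-0.083, 0.997, 0.0, 0.003]
ft_force: [3.0, 1.6, 2.8]
grip_width: 0.0005
time: 23.55
position: [0.6618, 0.1286, 0.2142]
tool_rot: [-0.083, 0.997, -0.0, 0.002]
ft_force: [4.3, 1.6, 3.9]
grip_width: 0.0007
```

```bash
python3 -m jog '[{"grip":255,"travel":[-0.2,-0.03,0],"twist":0},{"grip":255,"travel":[-0.2,-0.03,0],"twist":0},{"grip":255,"travel":[0,0,0],"twist":0}]'; python3 -m jog '[{"grip":255,"travel":[-0.2,-0.03,0],"twist":0},{"grip":255,"travel":[-0.2,-0.03,0],"twist":0},{"grip":255,"travel":[0,0,0],"twist":0}]'
```

```text
time: 23.85
position: [0.6565, 0.1276, 0.2129]
tool_rot: [-0.083, 0.997, -0.0, 0.0]
ft_force: [3.7, 0.8, 4.3]
grip_width: 0.0004
time: 24.15
position: [0.6519, 0.127, 0.2124]
tool_rot: [-0.083, 0.997, -0.0, -0.001]
ft_force: [4.0, -0.8, 3.0]
grip_width: 0.0004
```

```bash
python3 -m jog '[{"grip":255,"travel":[-0.4,-0.07,0],"twist":0},{"grip":255,"travel":[-0.5,-0.08,0],"twist":0},{"grip":255,"travel":[-0.5,-0.08,0],"twist":0},{"grip":255,"travel":[-0.5,-0.08,0],"twist":0},{"grip":255,"travel":[-0.5,-0.08,0],"twist":0},{"grip":255,"travel":[-0.5,-0.08,0],"twist":0},{"grip":255,"travel":[-0.4,-0.07,0],"twist":0},{"grip":255,"travel":[0,0,0],"twist":0}]'; python3 -m jog '[{"grip":255,"travel":[-0.3,-0.05,0],"twist":0},{"grip":255,"travel":[-0.4,-0.07,0],"twist":0},{"grip":255,"travel":[-0.4,-0.07,0],"twist":0},{"grip":255,"travel":[-0.3,-0.05,0],"twist":0},{"grip":255,"travel":[-0.3,-0.05,0],"twist":0},{"grip":255,"travel":[0,0,0],"twist":0}]'
```

```text
time: 24.95
position: [0.6185, 0.1216, 0.2125]
tool_rot: [-0.083, 0.997, -0.0, -0.001]
ft_force: [2.9, -2.1, 2.0]
grip_width: 0.0006
time: 25.55
position: [0.6015, 0.1186, 0.2118]
tool_rot: [-0.083, 0.997, -0.0, -0.001]
ft_force: [3.5, -2.2, -0.1]
grip_width: 0.0004
```

```bash
python3 -m jog '[{"grip":255,"travel":[-0.3,-0.05,0],"twist":0},{"grip":255,"travel":[-0.3,-0.05,0],"twist":0},{"grip":255,"travel":[-0.3,-0.05,0],"twist":0},{"grip":255,"travel":[-0.2,-0.03,0],"twist":0},{"grip":255,"travel":[0,0,0],"twist":0}]'; python3 -m jog '[{"grip":255,"travel":[-0.2,-0.03,0],"twist":0},{"grip":255,"travel":[-0.2,-0.03,0],"twist":0},{"grip":255,"travel":[0,0,0],"twist":0}]'
```

```text
time: 26.05
position: [0.5906, 0.1172, 0.2115]
tool_rot: [-0.083, 0.997, 0.0, -0.001]
ft_force: [4.2, -1.9, -2.6]
grip_width: 0.0002
time: 26.35
position: [0.587, 0.1167, 0.212]
tool_rot: [-0.083, 0.997, 0.0, -0.001]
ft_force: [3.9, -1.4, -1.9]
grip_width: 0.0004
```

```bash
python3 -m jog '[{"grip":255,"travel":[-0.2,-0.03,0],"twist":0},{"grip":255,"travel":[0,0,0],"twist":0}]'; python3 -m jog '[{"grip":255,"travel":[-0.2,-0.03,0],"twist":0},{"grip":255,"travel":[0,0,0],"twist":0}]'
```

```text
time: 26.55
position: [0.5851, 0.1165, 0.2123]
tool_rot: [-0.083, 0.997, 0.0, -0.0]
ft_force: [4.2, -1.5, -1.1]
grip_width: 0.0002
time: 26.75
position: [0.5831, 0.1161, 0.2125]
tool_rot: [-0.083, 0.997, 0.0, -0.0]
ft_force: [3.9, -1.2, -1.8]
grip_width: 0.0004
```

```bash
python3 -m jog '[{"grip":255,"travel":[-0.15,-0.02,0],"twist":0},{"grip":255,"travel":[0,0,0],"twist":0}]'; python3 -m jog '[{"grip":255,"travel":[-0.15,-0.02,0],"twist":0},{"grip":255,"travel":[0,0,0],"twist":0}]'; python3 -m jog '[{"grip":255,"travel":[-0.15,-0.02,0],"twist":0},{"grip":255,"travel":[0,0,0],"twist":0}]'
```

```text
time: 26.95
position: [0.5817, 0.1158, 0.2126]
tool_rot: [-0.083, 0.997, 0.0, -0.0]
ft_force: [3.8, -0.5, -2.1]
grip_width: 0.0002
time: 27.15
position: [0.5812, 0.1157, 0.2128]
tool_rot: [-0.083, 0.997, 0.0, 0.001]
ft_force: [5.9, -0.6, -3.0]
grip_width: 0.0007
time: 27.35
position: [0.5809, 0.1156, 0.213]
tool_rot: [-0.082, 0.997, 0.0, 0.003]
ft_force: [6.7, -0.1, -3.1]
grip_width: 0.0002
```

```bash
python3 -m jog '[{"grip":255,"travel":[-0.15,-0.02,0],"twist":0},{"grip":255,"travel":[0,0,0],"twist":0}]'; python3 -m jog '[{"grip":255,"travel":[1.5,0.2,0],"twist":0},{"grip":255,"travel":[0.7,0.1,2.5],"twist":0},{"grip":255,"travel":[0,0,4.5],"twist":0},{"grip":255,"travel":[0,0,4.5],"twist":0},{"grip":255,"travel":[0,5,0],"twist":0},{"grip":255,"travel":[0,5,0],"twist":0},{"grip":255,"travel":[-2,5,0],"twist":0},{"grip":255,"travel":[-2,5,0],"twist":0}]'; python3 -m jog '[{"grip":255,"travel":[-4,3,0],"twist":0},{"grip":255,"travel":[-4,3,0],"twist":0},{"grip":255,"travel":[-4,3,0],"twist":0},{"grip":255,"travel":[-4,3,0],"twist":0},{"grip":255,"travel":[0,0,0],"twist":0},{"grip":255,"travel":[0,0,0],"twist":0}]'
python3 - <<'E'
from h import *
a=camera("top");b=camera("side");F=(.607,.119,.1655)
overlay("top",F,a,(100,120,315,290),"pics/a.png",(.5,.5,.5),s=4);overlay("side",F,b,(260,145,400,285),"pics/b.png",(.5,.5,.5),s=4)
A=cv2.resize(cv2.imread("pics/a.png"),(480,380));B=cv2.resize(cv2.imread("pics/b.png"),(320,320))
C=np.zeros((380,800,3),np.uint8);C[:,:480]=A;C[:320,480:]=B;cv2.imwrite("pics/d.png",C)
cv2.imwrite("pics/side1.png",b[:,:,::-1]);cv2.imwrite("pics/top1.png",a[:,:,::-1])
E
```

```text
time: 27.55
position: [0.5807, 0.1155, 0.2133]
tool_rot: [-0.082, 0.997, 0.0, 0.004]
ft_force: [9.4, 0.9, -4.2]
grip_width: 0.0002
time: 28.35
position: [0.5593, 0.3121, 0.3269]
tool_rot: [-0.082, 0.997, -0.0, -0.003]
ft_force: [-0.7, 0.5, 0.2]
grip_width: 0.0005
time: 28.95
position: [0.3995, 0.4308, 0.3273]
tool_rot: [-0.084, 0.996, -0.001, -0.002]
ft_force: [0.2, -0.4, -0.4]
grip_width: 0.0003
```

View pics/d.png

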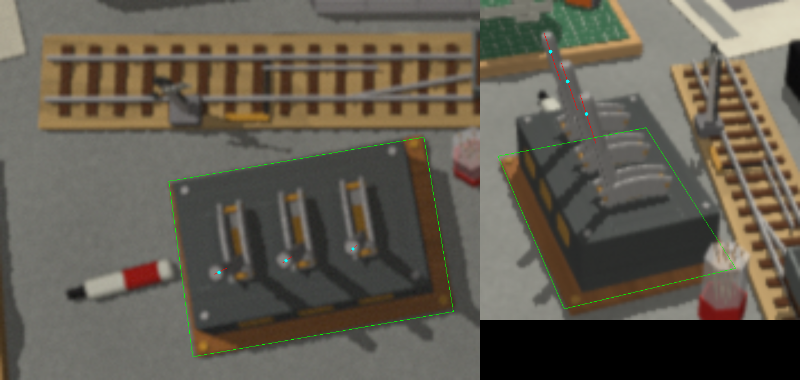

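```bash
python3 - <<'E'
import cv2,numpy as np
L=[cv2.resize(cv2.imread(f"pics/{f}.png")[y:y+60,x:x+100],(400,240),interpolation=cv2.INTER_CUBIC) for f,x,y in(("top0",150,135),("top1",150,135),("side0",325,150),("side1",325,150))]
cv2.imwrite("pics/e.png",np.vstack([np.hstack(L[:2]),np.hstack(L[2:])]))
E
```

```text
(no output)
```

View pics/e.png

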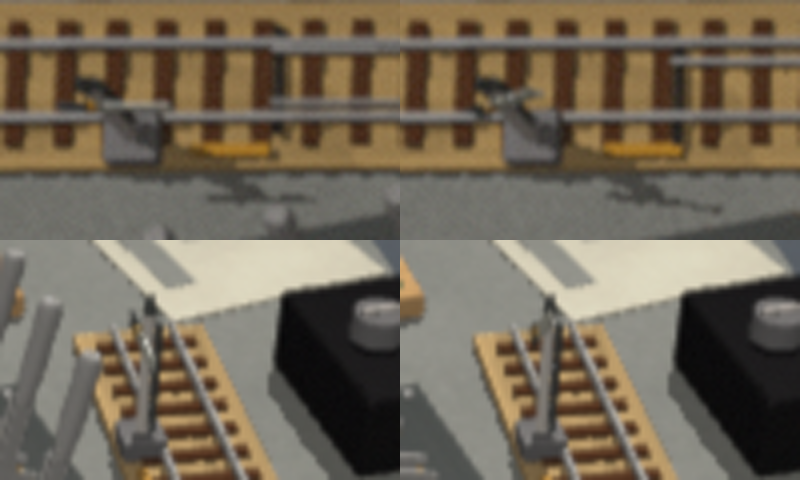

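The before-and-after crops show three changes. The point rails have shifted at (680,70), the brass lock bar has moved right at (640,148), and the semaphore arm is raised at (515,100).

```bash
python3 -c "
from rig import *
print(get_obs()['time'],hand_in())"
```

```text
the job is handed in; nothing more can be done
29.05 None
```

All three levers are fully over, pulled in the order right (points), left (lock), middle (signal), and the job was handed in at about 29 s. I used the closed fingers as a hook behind each handle.

- **Finding the order:** Left and then middle stood firm after about 11 mm of play, so I left each at about 8–10 N of pull (about 10–11 N with the vertical force). The right one moved freely. I then tried the middle again, found it still locked, and went on to left and finally middle.
- **Forces:** The highest reading was about 11 N in total, pressing a lever against its stop. Readings came only at the end of each move, so brief peaks in between were not seen.
- **Last checks:** Each lever came up firm at its stop, and all three lie on the modelled fully-pulled position in the pictures. Before-and-after crops show the point rails shifted, the lock bar moved and the semaphore arm raised. The arm is clear of everything.
- **Not checked:** I did not measure the exact travel of the points, lock bar and signal. The loose items were not compared one by one; the arm kept clear of them and the glue tube and stick pot look unmoved.

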